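Start the lamp-module screw in a microscope light source

ROBOT

A 7-joint arm with a two-finger parallel gripper is mounted at the origin on the work surface. World frame = base frame: x ahead of the robot, y to its left, z up, the work surface at z = 0. Lengths are in m, angles in rad, forces in N, time in s.
With the tool pointing down it reaches from about 0.4 to 0.85 m from the base axis. Payload 10.4 kg.
Tool frame: the origin (TCP) lies on the centre line of the jaws, within the pads' length; the fingertips stand 8 mm ahead of it and the grasp point (between the pads) lies 11 mm behind it; z points along the fingers, y is the direction in which the jaws open and shut (so a half turn about z gives the same grasp; the last joint's range is limited). The gripper opens to 85 mm and grips with 20 to 120 N. Pads are 22 mm wide; open, the fingers measure 114 mm over their backs; the gripper's body (76 mm by 85 mm) begins 54 mm behind the grasp point. The pads swing forward as they close: fully open they stand 13 mm farther back than shut.
Start: joints at [-0.023, 0.332, -0.065, 1.46, 0.022, 1.35, -0.088], TCP at [0.625, 0, 0.239] pointing down, gripper open.
Joint ranges: [-2.6, 2.6], [-0.5, 2.12], [-1.47, 1.34], [0.16, 2.42], [-1.27, 4.41], [0.06, 2.06], [-2.6, 2.6]. Speed limits (rad/s): [2.22, 2.22, 2.79, 2.79, 3.14, 3.14, 3.14].

INTERFACE

Orientations are given as a unit quaternion [x, y, z, w].
In Python, from workcell import manip gives the robot as it stands.
- The arm moves only by the tool arm_command, never from a script. Its argument "targets" is text: rows parted by semicolons, each of 6 numbers parted by spaces: the shift along the tool's x, y, z in mm, then the turn, a rotation vector about the tool's x, y, z in rad. A call has 1 to 5 rows; each row shifts and turns the commanded pose from where the row before left it, along the tool's axes as they then stand; what a row does not reach is not made up. A row lasts 1/8 s, in which the tool goes at most 62.5 mm and 10.7 degrees, less where a joint would pass 70% of its speed; a pose out of reach is approached as far as the arm can. A call is refused whole if a number of a shift passes 62.5 or a number of a turn 0.188, either way. A call with a gripper value outside its range is refused whole. "grip" is the finger opening in mm, from 0 to 85.4, set as the call begins (left out, the last holds). The fingers move at their own pace and stop on an object; "squeeze" is the grip in N (left out, the last holds). Time passes only in rows, so rows that do not move let the fingers close. It gives the time, the measured TCP pose, the force and the opening at its end, in the units of the state.
- manip.get_obs(): the state, without advancing time (a new reading comes with each control period).
- manip.camera(name): name is "scene" or "side" or "wrist"; returns a dict with "frame" (400x640x3 uint8, red, green, blue), "vertical_fov" (degrees; the focal length in pixels is half the picture's height over the tangent of half this angle, whatever the lens; pixels are square), "cx", "cy" (the principal point, pixels), "rvec" (rotation vector, rad) and "tvec" (3), from world to camera coordinates, as OpenCV has them. Camera axes: x right, y down, z forward; pixel columns grow to the right and rows downward; lengths in m; the calibration is good to about 2 mm. A picture is of the moment at which its call begins. There is no depth.
- manip.hand_in(): hands the job in, once; it reports no verdict.
Trained networks look in a picture, given as the dict that the camera call returned (one of the last four; its "shot" number tells which), for a name from the list of things; names that differ only in an ending like _2 or _b are one class to them, and where a whole thing is asked for, a point or a joint stands for the part that bears it (a point fixed in the world has none). Each returns a list of dicts, best first, with "p" (0 to 1); they miss things now and then, are a little off and sometimes report something else, mostly with a low value. They report only what shows in the picture. A call takes as long as a camera call.
- manip.search_frame(picture, name): "xyz" ([x, y, z] in m, in the coordinates of the camera as it stood for that picture, good to about 4 mm: the middle of the surface that is visible of it).
The state is a dict: "clock": time; "joint_pos": joint angles; "joint_velocities": joint speeds; "tau": joint torques, N m; "position": TCP position; "ee_rot": TCP orientation; "ft_force": force on the tool from outside, world axes, zero at the start; "torque": the same for the moment, N m; "grip_width": opening from 0.0 (shut) to 1.0 (fully open).
Only numpy, scipy, OpenCV 4.12 (cv2) and the standard library are available. Lean on these libraries where they do the work, as an engineer would, in place of code of your own. Each camera call takes 0.05 s, during which the arm holds its last target.

TASK

Lift the cover of the white light-source box all the way open until it rests on its stop. Then start the wing screw inside: turn it backward (counter-clockwise from above) until it drops into its thread, then turn it forward (clockwise) about one full turn and no more, and finish while still gripping the screw's head, holding it still. Leave the jar, the slide box and the dish where they are.

Things in the scene. Friction and masses are not known exactly. Their poses are not given: they have to be found in the camera images.
- housing: White steel light-source box fixed on the bench, 240 long (its x) x 220 wide (y) x 90 mm high. Its front 170 mm is an open-topped lamp bay (walls 4 mm) under the hinged cover; the rear 70 mm is a closed block. Origin: on the bench under the bay's centre, 85 mm behind the front wall's outer face; x points from the front (robot side) to the rear, z up.
- cover (a joint): Cover's hinge angle, rad: 0 shut, grows as the front edge is lifted up and over to the rear; 1.9 is the stop, where it leans back past upright and stays by itself. Let go below about 1.6 it may fall shut. Damped hinge; cover 0.2 to 0.33 kg, 170 long x 220 wide x 6 mm.
- cover_tab (a point): Centre of the black pull tab's round end on the cover's front edge: a disc 18 mm across, 12 mm thick along the housing's y, 30 mm ahead of the edge, 200 mm from the hinge line, 94 mm above the bench when shut. Pinched from above across its thickness, it can turn between the fingers as the cover swings.
- cover_hinge (a point): Middle of the cover's hinge line, which runs along the housing's y: 85 mm behind the housing's origin, 90.5 mm above the bench.
- screw_axis (a point): Centre of the top face of the round brass boss (38 mm across, 43 mm above the bench) in the lamp bay, 12 mm ahead of the housing's origin. The screw's axis is vertical through it. The screw's end stands on a plain face inside; the thread's mouth there is a gap giving about 0.7 rad of play that cannot be seen. In the mouth the screw will turn no further back.
- screw_head (a point): Centre of the wing screw's steel head: an upright bar 30 long (this point's x) x 12 thick x 20 mm high on a vertical 10 mm shank. At the start 35 mm above the boss, 78 mm above the bench, its top 2 mm below the rim. Mass 0.2 kg; it sinks by its own weight and lifts at most 3 mm. Nothing stands within 45 mm of the axis at the head's height with the cover open.
- screw_turn (a joint): Angle of the wing screw, rad, growing forward (clockwise from above); 0: bar along the housing's x. Starts between -0.5 and 0.6, not engaged. The thread's mouth lies backward of that: the drop comes somewhere between -2.0 and -1.1. Light friction (0.015 Nm), no end stop on the plain face. Forward from the mouth the thread takes at most two turns.
- screw (a joint): How far the screw has sunk, m, downward positive: 0 at the start; 0.005 to 0.006 once dropped into the mouth; then 6 mm more a turn: 0.011 to 0.012 after one turn; 0.018 at most. A firm grip carries the screw: to let it drop or sink, hold the bar with a millimetre or so of play, or slacken the grip.
- jar_center (a point): Bystander: small clear jar with a white cap, 44 mm in diameter, 55 mm high, beside the box; this point is its centre.
- slide_box_center (a point): Bystander: cardboard slide box 85 x 60 x 30 mm, beside the box; this point is its centre.
- dish_center (a point): Bystander: glass dish 70 mm in diameter, 18 mm high, beside the box; this point is its centre.

How it is judged:
On the way, in this order (a step that is already met when the one before it is completed fails the run):
1. the cover is open on its stop (value of joint cover above 1.82 rad), for 0.2 s.
2. the screw has been turned backward and has dropped into the thread's mouth (value of joint screw between 0.0042 and 0.0075 m and value of joint screw_turn below 0.2 rad), for 0.1 s.
3. the screw has been turned about one turn forward (value of joint screw between 0.0097 and 0.0133 m), for 0.1 s.
At the end, for the whole second after the job is handed in: The cover rests on its stop (joint above 1.82 rad); the screw is started one turn, give or take a quarter (sunk 9.7 to 13.3 mm), and does not turn (under 0.1 rad/s); the fingers still grip its head with more than 1.5 N when the program finishes and through the second after (all of step 3 and value of joint cover above 1.82 rad and contact force between the fingers and screw above 1.5 N and velocity of joint screw_turn between -0.1 and 0.1 rad/s); the arm keeps its last pose, push and grip.
It fails at once if the screw was turned forward before it had dropped into the thread (value of joint screw_turn above 1.3 rad and value of joint screw below 0.002 m).
It fails at once if a bystander was moved (distance of any of jar_center, slide_box_center, dish_center from where it was at the start of the episode above 0.03 m).
It also fails if it takes over 72 s, if anything falls off the work surface, if the arm or the gripper's body presses on something with over 40 N, if the wrist force passes 120 N, or if a joint passes its speed limit or range.

## Working session

There is one attempt and no reset: what is moved stays moved. The work goes in short steps, Python scripts to look and compute and a tool call to move; the robot and the scene stay as the last step left them, time stands still between calls to the robot, and variables do not carry over. Pictures are saved under pics/ and viewed, and the job is handed in when it is done.

Besides the shell and the picture viewer there is one more tool, called after "Request:" as name(argument=value, ...), one argument or row to a line, values as JSON. arm_command: Moves the arm, as the interface text tells. Its arguments: {"type":"object","properties":{"targets":{"type":"string"},"grip":{"type":"number"},"squeeze":{"type":"number"}},"required":["targets"]}

```bash
ls; mkdir -p pics; cat > h.py <<'E'
import numpy as np, cv2, json
from scipy.spatial.transform import Rotation as R
from workcell import manip
def save(n,name):
    c=manip.camera(n); cv2.imwrite(f'pics/{name}.png',c['frame'][:,:,::-1]); return c
def c2w(c,p):
    Rm=cv2.Rodrigues(np.array(c['rvec'],float))[0]; return Rm.T@(np.array(p)-np.array(c['tvec']).ravel())
def w2p(c,P):
    f=200/np.tan(np.radians(c['vertical_fov'])/2); K=np.array([[f,0,c['cx']],[0,f,c['cy']],[0,0,1]])
    return cv2.projectPoints(np.array(P,float).reshape(-1,3),np.array(c['rvec'],float),np.array(c['tvec'],float),K,None)[0].reshape(-1,2)
E
python3 - <<'E'
from h import *
o=manip.get_obs(); print(o)
for n in ['scene','side','wrist']:
    c=save(n,n+'0'); 
    print(n,c['vertical_fov'])
    for k in ['housing','cover','cover_tab','jar_center','slide_box_center','dish_center']:
        for d in manip.search_frame(c,k)[:2]: print(n,k,round(d['p'],2),c2w(c,d['xyz']).round(4),w2p(c,c2w(c,d['xyz'])).round(0))
E
```

```text
pics
{'clock': 0.0, 'joint_pos': array([-0.02257277,  0.33285195, -0.06471556,  1.46095219,  0.02161986,
        1.34989286, -0.08851879]), 'joint_velocities': array([-5.97882192e-04, -1.04190768e-05, -1.39402304e-03,  2.12200027e-04,
        6.42489344e-04,  1.69219414e-04, -9.57251642e-04]), 'tau': array([ 4.98105128e-04, -6.25449800e+01,  4.97091911e-02, -3.91610491e+01,
        1.63588714e-02,  9.83294769e-03, -6.01235030e-06]), 'position': array([ 6.24633623e-01, -1.92330565e-05,  2.38523216e-01]), 'ee_rot': array([ 7.07108631e-01,  7.07104581e-01, -5.25391403e-04, -4.68581181e-04]), 'ft_force': array([-0.34748829, -0.89047497, -0.94910335]), 'torque': array([-0.05436108, -0.05360543,  0.0061798 ]), 'grip_width': 1.002304623203988}
scene 48.35923421624587
scene housing 0.94 [0.6639 0.1181 0.089 ] [[313. 225.]]
scene cover 0.78 [0.609  0.0835 0.0971] [[324. 203.]]
scene cover_tab 0.61 [0.6046 0.0806 0.0945] [[324. 202.]]
scene jar_center 0.95 [0.5288 0.2703 0.0416] [[408. 253.]]
scene slide_box_center 0.91 [ 0.5732 -0.136   0.0294] [[282. 175.]]
scene dish_center 0.58 [ 0.7123 -0
[... 261 characters left out ...]
5 ] [[314. 184.]]
side cover_tab 0.65 [0.6147 0.0338 0.0964] [[327. 188.]]
side jar_center 0.63 [0.5151 0.25   0.0451] [[257. 151.]]
side slide_box_center 0.6 [ 0.5706 -0.1427  0.0339] [[339. 275.]]
side dish_center 0.77 [ 0.72   -0.1165  0.0133] [[397. 247.]]
wrist 66.08373419033845
wrist housing 0.84 [0.6243 0.0777 0.0986] [[318. 103.]]
wrist cover 0.57 [0.596  0.0715 0.0981] [[285. 110.]]
wrist cover 0.52 [ 0.7125 -0.1259  0.009 ] [[385. 268.]]
wrist cover_tab 0.79 [0.5958 0.0718 0.0987] [[284. 110.]]
wrist slide_box_center 0.89 [ 0.5751 -0.1296  0.0315] [[278. 279.]]
wrist dish_center 0.75 [0.5939 0.068  0.0978] [[283. 114.]]
wrist dish_center 0.56 [ 0.7158 -0.1257  0.01  ] [[388. 268.]]
```

View pics/scene0.png

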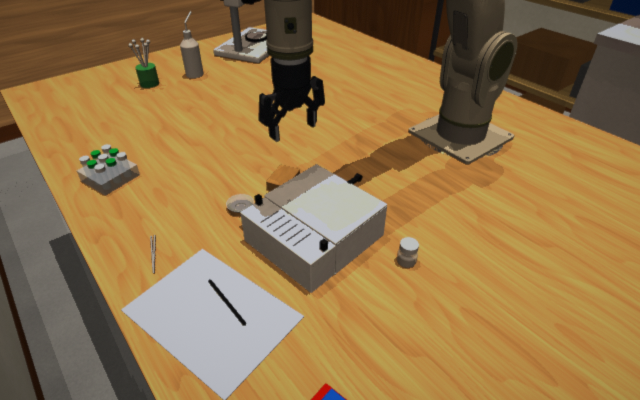

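View pics/side0.png

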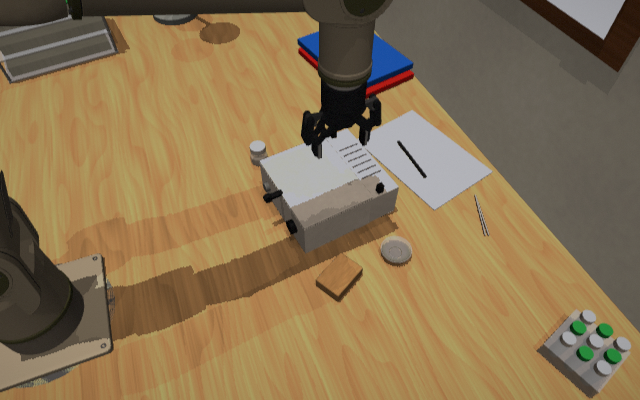

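View pics/wrist0.png

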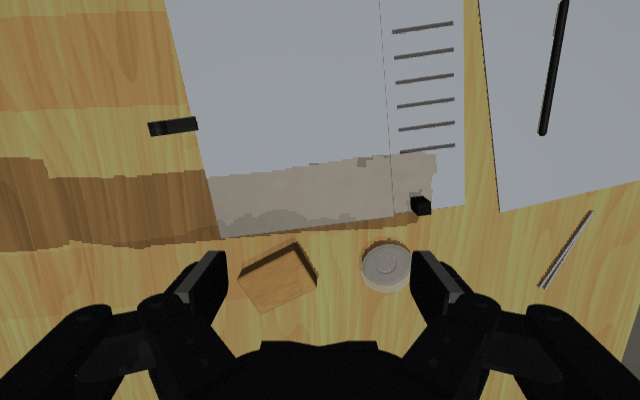

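```bash
cat >> h.py <<'E'
def ray(c,u,v):
    f=200/np.tan(np.radians(c['vertical_fov'])/2); Rm=cv2.Rodrigues(np.array(c['rvec'],float))[0]
    o=-Rm.T@np.array(c['tvec'],float).ravel(); d=Rm.T@np.array([(u-c['cx'])/f,(v-c['cy'])/f,1]); return o,d
def atz(c,u,v,z):
    o,d=ray(c,u,v); return o+d*(z-o[2])/d[2]
E
python3 - <<'E'
from h import *
import pickle
cs={n:manip.camera(n) for n in ['scene','side','wrist']}
pickle.dump({k:dict(v) for k,v in cs.items()},open('cams0.pkl','wb'))
w=cs['wrist']
for n,u,v,z in [('tab end','152','128',.1),('tab root',197,123,.1),('front A',165,0,.096),('front B',218,232,.096),('hinge A',380,0,.093),('hinge B',393,215,.09),('rear corner',464,205,.09)]:
    print(n,atz(w,float(u),v,z).round(4))
o,d=ray(w,0,0);print(o)
for n in ['side','wrist']:
    im=cs[n]['frame'][:,:,::-1]
    cr= im[150:260,230:420] if n=='side' else im[80:180,120:320]
    cv2.imwrite(f'pics/{n}crop.png',cv2.resize(cr,None,fx=4,fy=4,interpolation=cv2.INTER_CUBIC))
E
```

```text
Traceback (most recent call last):
  File "h.py", line 15, in atz
    o,d=ray(c,u,v); return o+d*(z-o[2])/d[2]
        ~~~^^^^^^^
  File "h.py", line 13, in ray
    o=-Rm.T@np.array(c['tvec'],float).ravel(); d=Rm.T@np.array([(u-c['cx'])/f,(v-c['cy'])/f,1]); return o,d
                                                                               ~^~~~~~~~
TypeError: unsupported operand type(s) for -: 'str' and 'float'
```

```bash

python3 - <<'E'
from h import *
import pickle
cs=pickle.load(open('cams0.pkl','rb'))
w=cs['wrist']
for n,u,v,z in [('tab end',152,128,.1),('tab root',197,123,.1),('front A',165,0,.096),('front B',218,232,.096),('hinge A',380,0,.093),('hinge B',393,215,.09),('rear corner',464,205,.09)]:
    print(n,atz(w,float(u),v,z).round(4))
o,d=ray(w,0,0);print(o)
for n in ['side','wrist']:
    im=cs[n]['frame'][:,:,::-1]
    cr= im[150:260,230:420] if n=='side' else im[80:180,120:320]
    cv2.imwrite(f'pics/{n}crop.png',cv2.resize(cr,None,fx=4,fy=4,interpolation=cv2.INTER_CUBIC))
E
```

```text
tab end [0.4804 0.0566 0.1   ]
tab root [0.5199 0.0608 0.1   ]
front A [0.503  0.1554 0.096 ]
front B [ 0.5278 -0.0416  0.096 ]
hinge A [0.6745 0.1564 0.093 ]
hinge B [ 0.6977 -0.0262  0.09  ]
rear corner [ 0.7655 -0.016   0.09  ]
[0.6250619  0.0670727  0.37471019]
```

View pics/sidecrop.png

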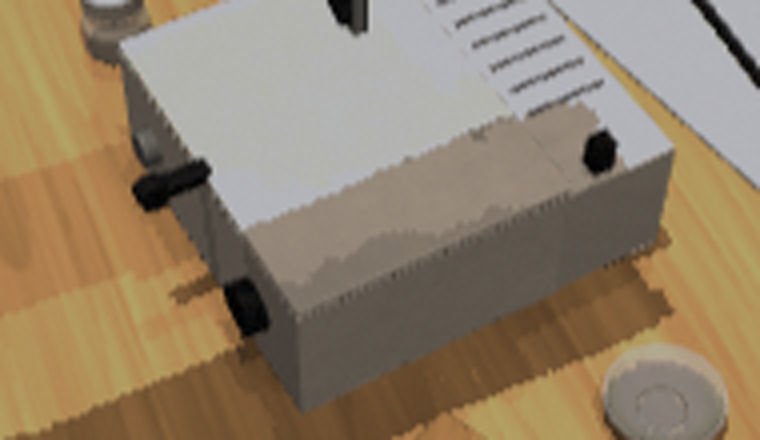

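View pics/wristcrop.png

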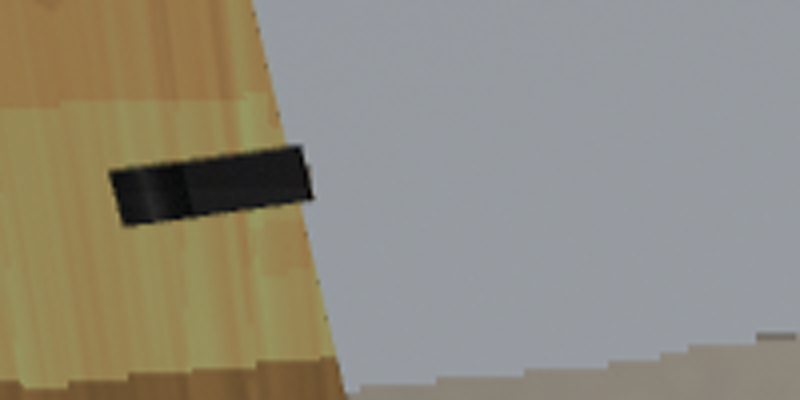

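```bash

python3 - <<'E'
from h import *
import pickle
from scipy.optimize import least_squares
cs=pickle.load(open('cams0.pkl','rb'))
w=cs['wrist']
print('tab far end',atz(w,148.5,130,.094), 'tab top',atz(w,158,128.5,.103), 'root', atz(w,197,123,.1))
# model fit: (cam,u,v, hx,hy,z)
obs=[('wrist',158,129,-.115,0,.103),('wrist',464,205,.155,-.11,.09),('wrist',393,215,.085,-.11,.09),
('wrist',219,236,-.085,-.11,.0965),
('side',230+673/4,150+150/4,.155,-.11,.09),('side',230+300/4,150+313/4,-.085,-.11,.0965),('side',230+305/4,150+410/4,-.085,-.11,0),('side',230+122/4,150+45/4,-.085,.11,.0965),('side',230+655/4,150+240/4,.155,-.11,0)]
def res(p,full=False):
    r=[]
    for n,u,v,x,y,z in obs:
        c,s=np.cos(p[2]),np.sin(p[2])
        P=[p[0]+c*x-s*y,p[1]+s*x+c*y,z]
        r.append((w2p(cs[n],P)[0]-[u,v])/ (2 if n=='wrist' else 1))
    return np.array(r) if full else np.ravel(r)
s=least_squares(res,[.6,.08,.126],loss='soft_l1')
p=s.x;print(p);print(res(p,True).round(1))
T=lambda x,y:(p[:2]+[np.cos(p[2])*x-np.sin(p[2])*y,np.sin(p[2])*x+np.cos(p[2])*y]).round(4)
print('tab',T(-.115,0),'hinge',T(.085,0),'screw',T(-.012,0))
E
```

```text
tab far end [0.47383614 0.05458824 0.094     ] tab top [0.48704311 0.05624865 0.103     ] root [0.51992816 0.06077398 0.1       ]
[0.59979671 0.07168845 0.13362182]
[[-0.7 -0.3]
 [ 1.3  0.3]
 [ 0.5 -0.1]
 [ 1.   1.5]
 [ 1.  -1.3]
 [-1.3  0. ]
 [-1.4  0.9]
 [-1.8 -1.3]
 [ 0.3  0.7]]
tab [0.4858 0.0564] hinge [0.684 0.083] screw [0.5879 0.0701]
```

Request:
arm_command(
  targets="56 -46 0 0 0 0.18; 0 0 0 0 0 0.18; 0 0 0 0 0 0.18; 0 0 0 0 0 0.18; 0 0 0 0 0 0.18",
  grip=45,
  squeeze=40,
)

```text
clock: 1.82
position: [0.5853, 0.0483, 0.2394]
ee_rot: [0.945, 0.326, 0.0, 0.0]
ft_force: [0.3, 1.2, -0.3]
grip_width: 0.525
```

Request:
arm_command(
  targets="0 0 0 0 0 0.18; 0 0 0 0 0 0.18; 0 0 0 0 0 0.177; 0 0 0 0 0 0",
)

```text
clock: 2.33
position: [0.5853, 0.0484, 0.2394]
ee_rot: [0.998, 0.067, 0.0, 0.0]
ft_force: [-0.1, 0.1, 0.8]
grip_width: 0.524
```

```bash

cat >> h.py <<'E'
def goto(P,yaw=None,axis_up=True):
    """print shift in tool axes (mm) to bring TCP to P"""
    o=manip.get_obs(); Rm=R.from_quat(o['ee_rot']); d=Rm.inv().apply(np.array(P)-o['position'])*1000
    print('clock',round(o['clock'],2),'pos',o['position'].round(4),'shift',d.round(1),'tool y ang',np.degrees(np.arctan2(*Rm.as_matrix()[[1,0],1])).round(2),'q7',o['joint_pos'][6].round(3),'grip',round(o['grip_width']*85.4,1),'F',o['ft_force'].round(1), 'rotvec to vertical',Rm.as_matrix()[:,2].round(3))
E
python3 - <<'E'
from h import *
goto([.486,.0564,.083]); c=save('wrist','w1')
for d in manip.search_frame(c,'cover_tab')[:2]: print(d['p'],c2w(c,d['xyz']))
print(w2p(c,[[.486,.0564,.103]]))
E
```

```text
clock 2.33 pos [0.5853 0.0484 0.2394] shift [-97.4 -21.3 156.3] tool y ang -82.26 q7 -1.584 grip 44.8 F [-0.1  0.1  0.8] rotvec to vertical [ 0. -0. -1.]
0.84 [0.60535509 0.0716295  0.09827524]
[[295.73782303 288.10064531]]
```

View pics/w1.png

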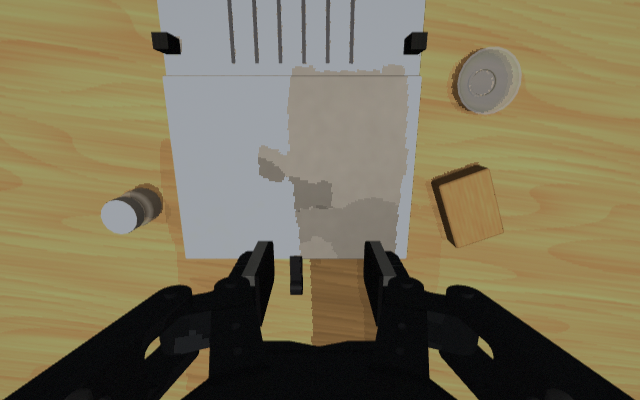

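Request:
arm_command(
  targets="-49 -11 30 0 0 0; -48 -10 30 0 0 0; 0 0 40 0 0 0; 0 0 0 0 0 0",
)

```text
clock: 2.92
position: [0.4847, 0.0559, 0.1376]
ee_rot: [0.998, 0.068, -0.002, 0.0]
ft_force: [0.0, -0.2, 0.3]
grip_width: 0.529
```

```bash

python3 - <<'E'
from h import *
goto([.486,.0564,.083]); c=save('wrist','w2')
E
```

```text
clock 2.92 pos [0.4847 0.0559 0.1376] shift [ 1.6 -0.4 54.6] tool y ang -82.17 q7 -1.639 grip 45.2 F [ 0.  -0.2  0.3] rotvec to vertical [-0.004 -0.001 -1.   ]
```

View pics/w2.png

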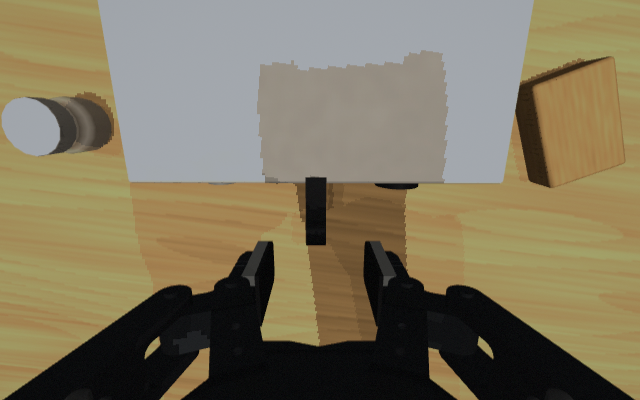

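Request:
arm_command(
  targets="1 0 27 0 0 0; 0 0 27 0 0 0; 0 0 0 0 0 0",
)

```text
clock: 3.35
position: [0.4877, 0.0562, 0.0855]
ee_rot: [0.998, 0.067, -0.001, 0.0]
ft_force: [0.6, 0.1, 0.3]
grip_width: 0.525
```

Request:
arm_command(
  targets="0 0 0 0 0 0; 0 0 0 0 0 0; 0 0 0 0 0 0; 0 0 0 0 0 0; 0 0 0 0 0 0",
  grip=5,
  squeeze=40,
)

```text
clock: 3.98
position: [0.4885, 0.0581, 0.0872]
ee_rot: [0.998, 0.068, 0.001, -0.001]
ft_force: [-1.3, 5.4, 4.6]
grip_width: 0.132
```

```bash

python3 - <<'E'
from h import *
goto([.486,.0564,.083]); c=save('wrist','w3');save('side','s3')
p=np.array([.684,.083,.0905]); 
# arc deltas in tool axes (tool x = housing x, tool z = down)
a=np.linspace(0,1.9,21); th0=np.arctan2(.0035,.2)
X=-.2*np.cos(a+0*th0); Z=.2*np.sin(a)
print(np.c_[a[1:],np.diff(X)*1000,-np.diff(Z)*1000].round(1).tolist())
E
```

```text
clock 3.98 pos [0.4885 0.0581 0.0872] shift [-2.7  1.4  4.2] tool y ang -82.25 q7 -1.639 grip 11.3 F [-1.3  5.4  4.6] rotvec to vertical [ 0.003  0.002 -1.   ]
[[0.1, 0.9, -19.0], [0.2, 2.7, -18.8], [0.3, 4.5, -18.5], [0.4, 6.2, -18.0], [0.5, 7.9, -17.3], [0.6, 9.5, -16.5], [0.7, 11.0, -15.5], [0.8, 12.4, -14.4], [0.9, 13.7, -13.1], [1.0, 14.9, -11.8], [1.0, 16.0, -10.3], [1.1, 16.9, -8.7], [1.2, 17.6, -7.1], [1.3, 18.2, -5.4], [1.4, 18.6, -3.6], [1.5, 18.9, -1.9], [1.6, 19.0, -0.1], [1.7, 18.9, 1.7], [1.8, 18.7, 3.5], [1.9, 18.2, 5.3]]
```

View pics/w3.png

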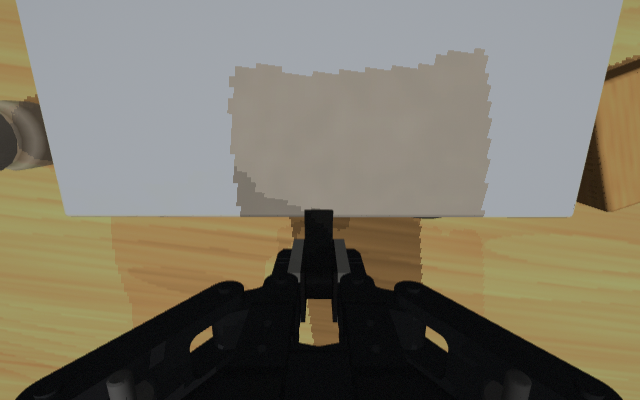

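Request:
arm_command(
  targets="1 0 -19 0 0 0; 2.7 0 -18.8 0 0 0; 4.5 0 -18.5 0 0 0; 6.2 0 -18 0 0 0; 7.9 0 -17.3 0 0 0",
)

```text
clock: 4.7
position: [0.5108, 0.0612, 0.1787]
ee_rot: [0.998, 0.068, 0.002, -0.001]
ft_force: [10.2, 7.3, -9.2]
grip_width: 0.134
```

```bash

python3 - <<'E'
from h import *
goto([.684-.9912*.2*np.cos(.475),.083-.1332*.2*np.cos(.475),.0905+.2*np.sin(.475)-.008]); save('side','s4')
E
```

```text
clock 4.7 pos [0.5108 0.0612 0.1787] shift [-3.3  1.4  4.7] tool y ang -82.23 q7 -1.637 grip 11.5 F [10.2  7.3 -9.2] rotvec to vertical [ 0.004  0.002 -1.   ]
```

View pics/s4.png

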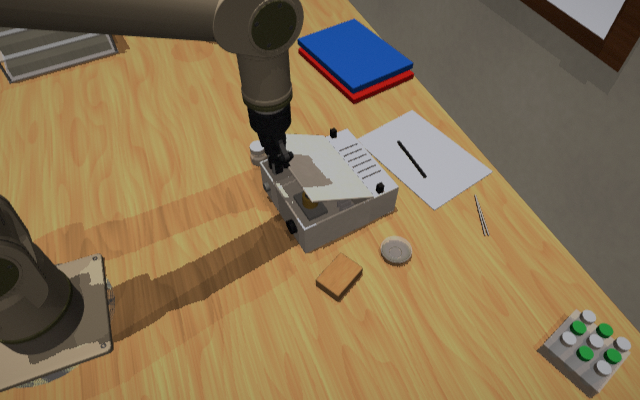

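Request:
arm_command(
  targets="10 0 -16 0 0 0; 11.5 0 -15 0 0 0; 12.4 0 -14.4 0 0 0; 13.7 0 -13 0 0 0; 14.9 0 -11.5 0 0 0",
)

```text
clock: 5.38
position: [0.5714, 0.0694, 0.2475]
ee_rot: [0.998, 0.068, -0.0, -0.001]
ft_force: [3.4, 5.4, -9.7]
grip_width: 0.13
```

Request:
arm_command(
  targets="16 0 -10 0 0 0; 16.9 0 -8.5 0 0 0; 17.6 0 -7 0 0 0; 18.2 0 -5 0 0 0; 18.6 0 -3.6 0 0 0",
)

```text
clock: 6.0
position: [0.6577, 0.0811, 0.2815]
ee_rot: [0.998, 0.068, -0.001, -0.001]
ft_force: [-2.1, 3.7, -5.7]
grip_width: 0.129
```

```bash

python3 - <<'E'
from h import *
a=1.425
goto([.684-.9912*.2*np.cos(a),.083-.1332*.2*np.cos(a),.0905+.2*np.sin(a)-.008])
E
```

```text
clock 6.0 pos [0.6577 0.0811 0.2815] shift [-2.7  1.6  1.1] tool y ang -82.21 q7 -1.609 grip 11.0 F [-2.1  3.7 -5.7] rotvec to vertical [-0.001  0.002 -1.   ]
```

Request:
arm_command(
  targets="18.9 0 -1.5 0 0 0; 19 0 0 0 0 0; 18.9 0 2 0 0 0; 18.7 0 3.5 0 0 0; 18.2 0 5.3 0 0 0",
)

```text
clock: 6.62
position: [0.7508, 0.0936, 0.2725]
ee_rot: [0.998, 0.068, -0.0, -0.001]
ft_force: [-1.8, 3.6, -0.3]
grip_width: 0.131
```

Request:
arm_command(
  targets="4 0 1.5 0 0 0; 0 0 0 0 0 0",
)

```text
clock: 6.88
position: [0.7546, 0.0941, 0.271]
ee_rot: [0.998, 0.068, 0.0, -0.001]
ft_force: [-2.1, 5.8, -0.1]
grip_width: 0.127
```

```bash

python3 - <<'E'
from h import *
o=manip.get_obs();p=o['position'];h=(p[:2]-[.684,.083])@[.9912,.1332];print('cover est',np.arctan2(p[2]+.0085-.0905,-h))
goto(p); save('side','s5')
E
```

```text
cover est 1.9323762966273255
clock 6.88 pos [0.7546 0.0941 0.271 ] shift [0. 0. 0.] tool y ang -82.22 q7 -1.596 grip 10.8 F [-2.1  5.8 -0.1] rotvec to vertical [ 0.     0.002 -1.   ]
```

View pics/s5.png

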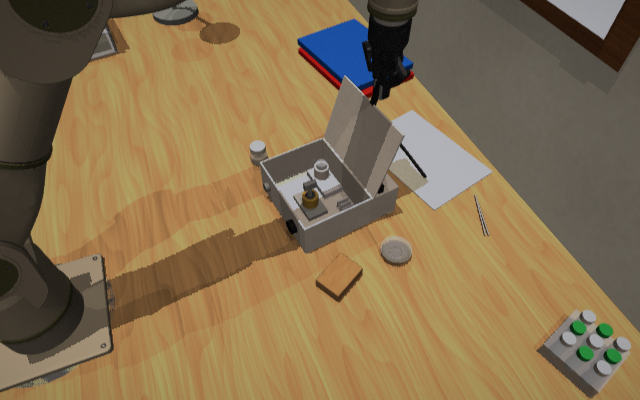

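Request:
arm_command(
  targets="6 0 2 0 0 0; 0 0 0 0 0 0",
)

```text
clock: 7.18
position: [0.7594, 0.0948, 0.2692]
ee_rot: [0.998, 0.068, -0.001, -0.001]
ft_force: [-7.6, 4.3, 1.9]
grip_width: 0.13
```

Request:
arm_command(
  targets="0 0 0 0 0 0; 0 0 0 0 0 0; 0 0 0 0 0 0; 0 0 -30 0 0 0; 0 0 -30 0 0 0",
  grip=40,
)

```text
clock: 7.8
position: [0.7606, 0.0928, 0.3289]
ee_rot: [0.998, 0.067, -0.0, 0.0]
ft_force: [-0.7, 0.0, 0.1]
grip_width: 0.471
```

```bash

python3 - <<'E'
from h import *
goto([.5879,.0701,.2]); save('side','s6')
c=save('scene','sc6')
for d in manip.search_frame(c,'screw_head')[:2]: print(d['p'],c2w(c,d['xyz']))
E
```

```text
clock 7.8 pos [0.7606 0.0928 0.3289] shift [-174.1   -0.6  128.9] tool y ang -82.35 q7 -1.596 grip 40.2 F [-0.7  0.   0.1] rotvec to vertical [-0. -0. -1.]
0.58 [0.58974503 0.07780767 0.08226954]
```

View pics/s6.png

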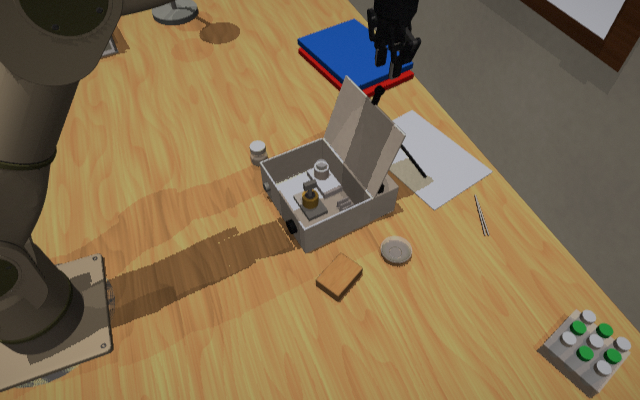

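Request:
arm_command(
  targets="-60 0 0 0 0 0; -60 0 0 0 0 0; -60 0 30 0 0 0; -30 0 40 0 0 0; 0 0 0 0 0 0",
)

```text
clock: 8.57
position: [0.5545, 0.065, 0.256]
ee_rot: [0.998, 0.067, -0.004, 0.001]
ft_force: [0.6, 0.6, 0.4]
grip_width: 0.469
```

```bash

python3 - <<'E'
from h import *
goto([.5879,.0701,.2]); c=save('wrist','w7')
for d in manip.search_frame(c,'screw_head')[:2]: print(d['p'],c2w(c,d['xyz']))
for d in manip.search_frame(c,'screw_axis')[:2]: print(d['p'],c2w(c,d['xyz']))
print(w2p(c,[[.5879,.0701,.088]]))
E
```

```text
clock 8.57 pos [0.5545 0.065  0.256 ] shift [34.3 -0.7 55.7] tool y ang -82.35 q7 -1.628 grip 40.1 F [0.6 0.6 0.4] rotvec to vertical [-0.008 -0.002 -1.   ]
0.68 [0.58546343 0.07015933 0.0878788 ]
0.64 [0.63449684 0.07255187 0.03610226]
0.5 [0.58602298 0.07073921 0.087904  ]
[[316.46139692 150.63754854]]
```

View pics/w7.png

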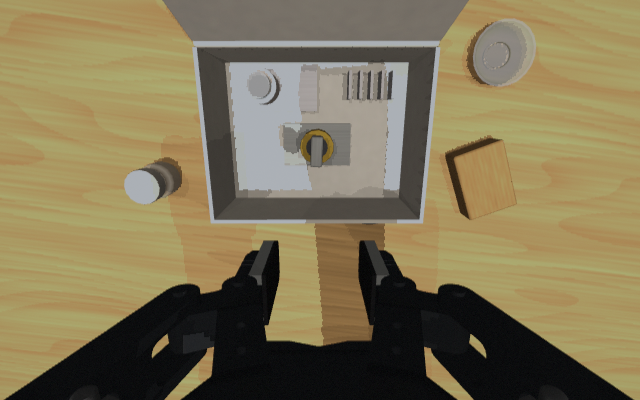

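```bash

python3 - <<'E'
import cv2
im=cv2.imread('pics/w7.png')[110:190,270:370]
cv2.imwrite('pics/w7c.png',cv2.resize(im,None,fx=7,fy=7,interpolation=cv2.INTER_CUBIC))
E
```

```text
(no output)
```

View pics/w7c.png

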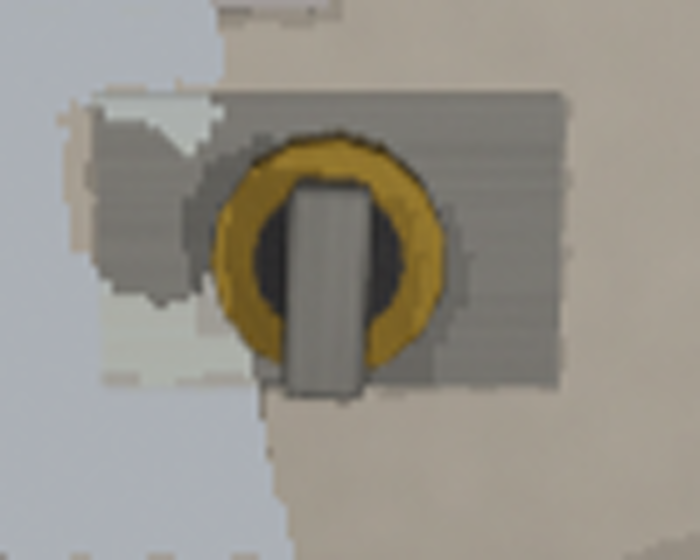

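Request:
arm_command(
  targets="33 -2 50 0 0 0; 0 0 50 0 0 0; 0 0 25 0 0 0; 0 0 0 0 0 0; 0 0 0 0 0 0",
  grip=30,
)

```text
clock: 9.35
position: [0.593, 0.0726, 0.1373]
ee_rot: [0.998, 0.067, 0.001, -0.0]
ft_force: [-0.3, 0.8, -0.1]
grip_width: 0.353
```

```bash

python3 - <<'E'
from h import *
goto([.5879,.0716,.071]); c=save('wrist','w8')
print(w2p(c,[[.5879,.0701,.088],manip.get_obs()['position']]),c['cx'],c['cy'])
E
```

```text
clock 9.35 pos [0.593  0.0726 0.1373] shift [-5.4  0.3 66.3] tool y ang -82.34 q7 -1.621 grip 30.1 F [-0.3  0.8 -0.1] rotvec to vertical [ 0.003  0.001 -1.   ]
[[319.05625704 234.8676732 ]
 [315.35613932 262.54574365]] 318.52205443061143 201.72313193907888
```

View pics/w8.png

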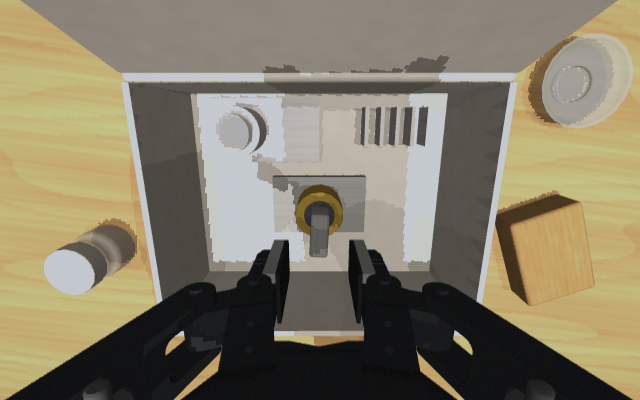

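Request:
arm_command(
  targets="-5 0 20 0 0 0; 0 0 26 0 0 0; 0 0 20 0 0 0; 0 0 0 0 0 0; 0 0 0 0 0 0",
)

```text
clock: 10.02
position: [0.5875, 0.0718, 0.0712]
ee_rot: [0.998, 0.067, 0.001, -0.0]
ft_force: [-0.7, 0.3, 0.5]
grip_width: 0.35
```

```bash

python3 - <<'E'
from h import *
goto([.5879,.0722,.071]); c=save('wrist','w9');save('side','s9')
print(w2p(c,[[.5879,.0701,.088],manip.get_obs()['position']]))
E
```

```text
clock 10.03 pos [0.5875 0.0718 0.0712] shift [ 0.4 -0.3  0.2] tool y ang -82.34 q7 -1.62 grip 29.9 F [-0.7  0.3  0.5] rotvec to vertical [ 0.003  0.001 -1.   ]
[[319.15178085 279.86683352]
 [315.47271759 262.33677913]]
```

View pics/w9.png

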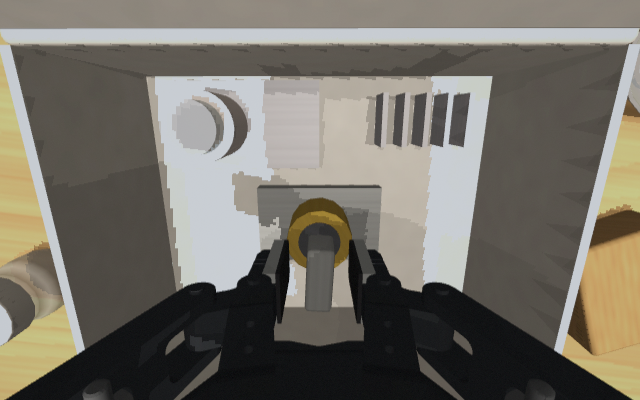

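View pics/s9.png

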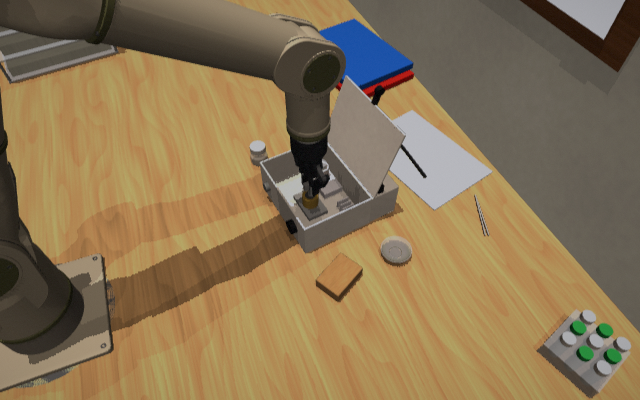

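Request:
arm_command(
  targets="0 0 0 0 0 0; 0 0 0 0 0 0; 0 0 0 0 0 0; 0 0 0 0 0 0",
  grip=14,
  squeeze=20,
)

```text
clock: 10.62
position: [0.5863, 0.0717, 0.0693]
ee_rot: [0.998, 0.067, -0.0, 0.0]
ft_force: [0.5, -0.2, -0.3]
grip_width: 0.165
```

```bash

python3 - <<'E'
from h import *
goto([.5879,.0722,.071]); c=save('wrist','w10'); print(manip.get_obs()['torque'].round(3))
im=c['frame'][200:340,240:400,::-1];cv2.imwrite('pics/w10c.png',cv2.resize(im,None,fx=4,fy=4))
E
```

```text
clock 10.62 pos [0.5863 0.0717 0.0693] shift [ 1.6 -0.3 -1.7] tool y ang -82.34 q7 -1.619 grip 14.1 F [ 0.5 -0.2 -0.3] rotvec to vertical [-0. -0. -1.]
[ 0.005 -0.012 -0.002]
```

View pics/w10c.png

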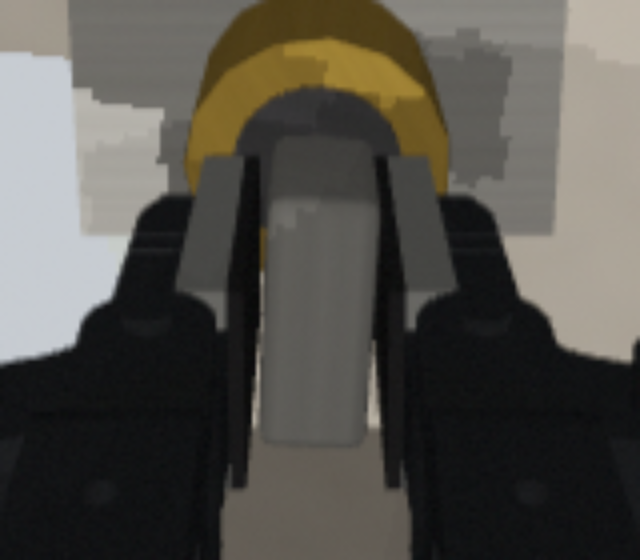

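Request:
arm_command(
  targets="1.5 0 0 0 0 -0.1; 0 0 0 0 0 -0.18; 0 0 0 0 0 -0.18; 0 0 0 0 0 -0.18; 0 0 0 0 0 -0.18",
)

```text
clock: 11.3
position: [0.5874, 0.0722, 0.0692]
ee_rot: [0.887, 0.462, -0.0, -0.0]
ft_force: [-2.2, 0.9, 1.5]
grip_width: 0.167
```

```bash

python3 - <<'E'
from h import *
goto([.5879,.0722,.071]); c=save('wrist','w11'); print(manip.get_obs()['torque'].round(3))
im=c['frame'][200:340,240:400,::-1];cv2.imwrite('pics/w11c.png',cv2.resize(im,None,fx=4,fy=4))
E
```

```text
clock 11.3 pos [0.5874 0.0722 0.0692] shift [ 0.3  0.4 -1.8] tool y ang -35.0 q7 -0.845 grip 14.3 F [-2.2  0.9  1.5] rotvec to vertical [-0.001  0.    -1.   ]
[ 0.121  0.314 -0.037]
```

View pics/w11c.png

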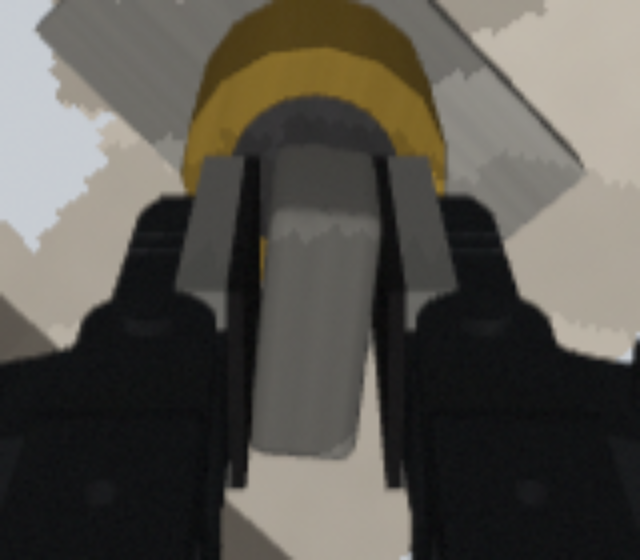

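Request:
arm_command(
  targets="0 0 0 0 0 -0.12; 0 0 0 0 0 -0.12; 0 0 0 0 0 -0.12; 0 0 0 0 0 -0.12; 0 0 0 0 0 0",
)

```text
clock: 11.98
position: [0.5874, 0.0721, 0.0692]
ee_rot: [0.755, 0.656, -0.0, -0.0]
ft_force: [-3.2, 0.9, 1.1]
grip_width: 0.161
```

```bash
cat > look.py <<'E'
from h import *
import sys
goto([.5879,.0722,.071]); n=sys.argv[1]; c=save('wrist',n); print(manip.get_obs()['torque'].round(3))
im=c['frame'][200:340,240:400,::-1];cv2.imwrite(f'pics/{n}c.png',cv2.resize(im,None,fx=4,fy=4))
E
python3 look.py w12
```

```text
clock 11.97 pos [0.5874 0.0721 0.0692] shift [ 0.2  0.5 -1.8] tool y ang -8.02 q7 -0.403 grip 13.8 F [-3.2  0.9  1.1] rotvec to vertical [-0.001  0.    -1.   ]
[ 0.179  0.647 -0.037]
```

View pics/w12c.png

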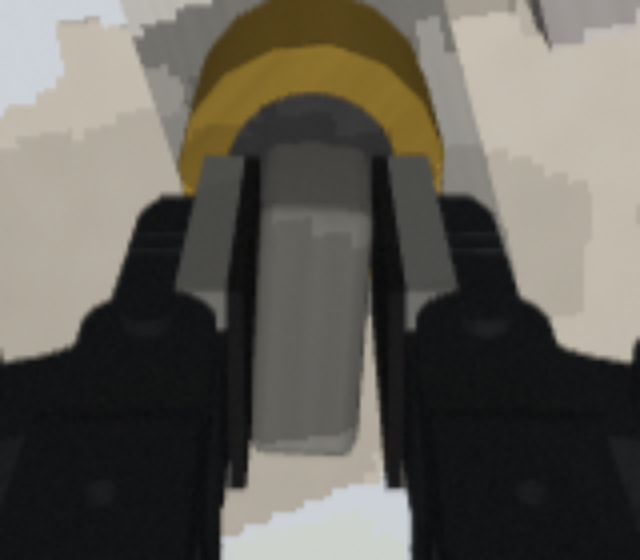

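Request:
arm_command(
  targets="0 -1.0 0 0 0 -0.1; 0 0 0 0 0 -0.1; 0 0 0 0 0 0",
)

```text
clock: 12.4
position: [0.587, 0.0719, 0.0693]
ee_rot: [0.686, 0.728, 0.0, 0.0]
ft_force: [-0.9, 1.3, -0.2]
grip_width: 0.166
```

```bash
python3 look.py w13
```

```text
clock 12.4 pos [0.587  0.0719 0.0693] shift [ 0.2  0.9 -1.7] tool y ang 3.39 q7 -0.216 grip 14.2 F [-0.9  1.3 -0.2] rotvec to vertical [ 0.  0. -1.]
[ 0.12   0.182 -0.041]
```

View pics/w13c.png

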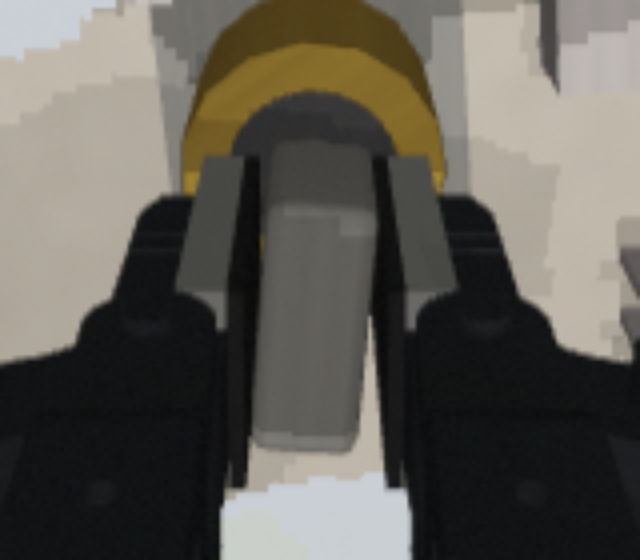

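Request:
arm_command(
  targets="0 -0.3 0 0 0 -0.1; 0 0 0 0 0 0; 0 0 0 0 0 -0.1; 0 0 0 0 0 0",
)

```text
clock: 12.95
position: [0.5868, 0.0717, 0.0694]
ee_rot: [0.61, 0.792, 0.0, 0.0]
ft_force: [-0.2, -0.6, 0.9]
grip_width: 0.166
```

```bash
python3 look.py w14
```

```text
clock 12.95 pos [0.5868 0.0717 0.0694] shift [ 0.1  1.2 -1.6] tool y ang 14.81 q7 -0.029 grip 14.2 F [-0.2 -0.6  0.9] rotvec to vertical [ 0. -0. -1.]
[-0.049  0.064  0.   ]
```

View pics/w14c.png

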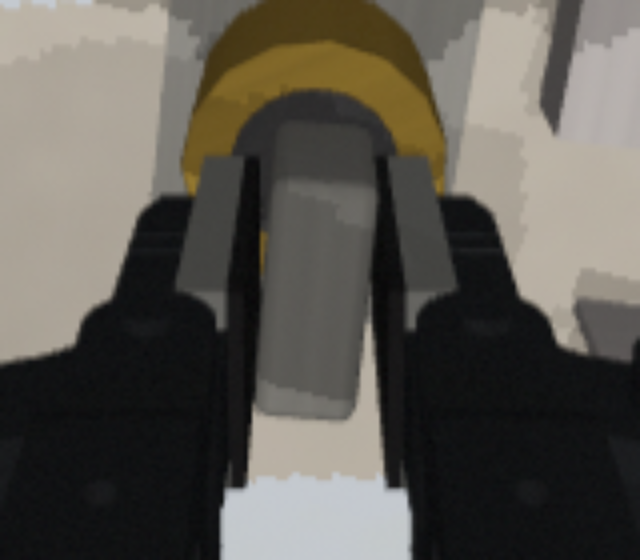

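```bash
python3 - <<'E'
from h import *
c=manip.camera('wrist')
for z in [.088,.0865,.085,.0835,.0825,.081]: print(z,w2p(c,[.5868,.0717,z]).round(1))
o,d=ray(c,320,200);print(o,d)
E
```

```text
0.088 [[319.3 279.6]]
0.0865 [[319.3 277.8]]
0.085 [[319.3 276.1]]
0.0835 [[319.2 274.4]]
0.0825 [[319.2 273.2]]
0.081 [[319.2 271.6]]
[0.56925608 0.13654218 0.20480409] [ 0.07298677 -0.25472189 -0.96428429]
```

Request:
arm_command(
  targets="0 0 2 0 0 0.1; 0 0 2 0 0 0.15; 0 0 1 0 0 0.15; 0 0 0 0 0 0.15; 0 0 0 0 0 0.15",
)

```text
clock: 13.68
position: [0.5868, 0.0719, 0.0644]
ee_rot: [0.846, 0.533, 0.0, 0.0]
ft_force: [-0.2, -0.6, -1.9]
grip_width: 0.165
```

```bash
python3 look.py w15
```

```text
clock 13.68 pos [0.5868 0.0719 0.0644] shift [ 0.7  0.9 -6.6] tool y ang -25.52 q7 -0.69 grip 14.1 F [-0.2 -0.6 -1.9] rotvec to vertical [ 0.001 -0.    -1.   ]
[-0.06  -0.045 -0.004]
```

View pics/w15c.png

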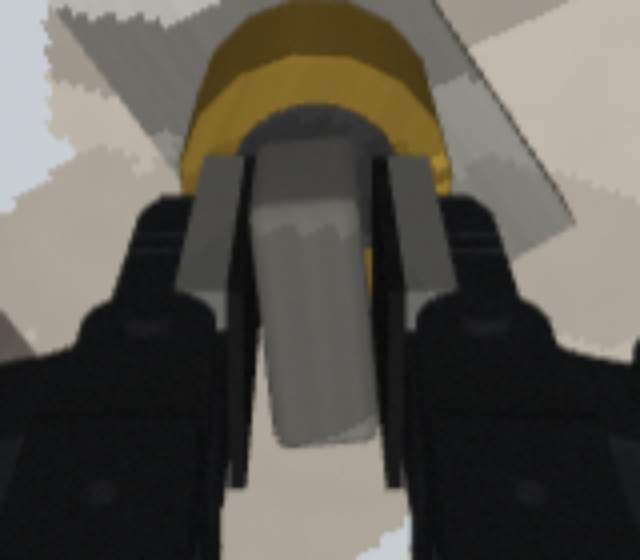

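Request:
arm_command(
  targets="0 0 0.3 0 0 0.16; 0 0 0.3 0 0 0.16; 0 0 0.3 0 0 0.16; 0 0 0.3 0 0 0.16; 0 0 0.3 0 0 0.16",
)

```text
clock: 14.35
position: [0.5871, 0.0718, 0.0634]
ee_rot: [0.987, 0.163, 0.001, 0.0]
ft_force: [-0.4, -0.9, 2.5]
grip_width: 0.163
```

Request:
arm_command(
  targets="0 0 0.3 0 0 0.16; 0 0 0.3 0 0 0.16; 0 0 0.3 0 0 0.16; 0 0 0.3 0 0 0.16; 0 0 0.3 0 0 0.16",
)

```text
clock: 14.98
position: [0.587, 0.0715, 0.0618]
ee_rot: [0.972, -0.234, 0.001, 0.0]
ft_force: [0.7, -2.3, 1.9]
grip_width: 0.163
```

```bash
python3 look.py w16
```

```text
clock 14.97 pos [0.587  0.0715 0.0618] shift [ 0.5 -1.  -9.2] tool y ang -117.05 q7 -2.183 grip 13.9 F [ 0.7 -2.3  1.9] rotvec to vertical [ 0.001 -0.    -1.   ]
[-0.164  0.033 -0.012]
```

View pics/w16c.png

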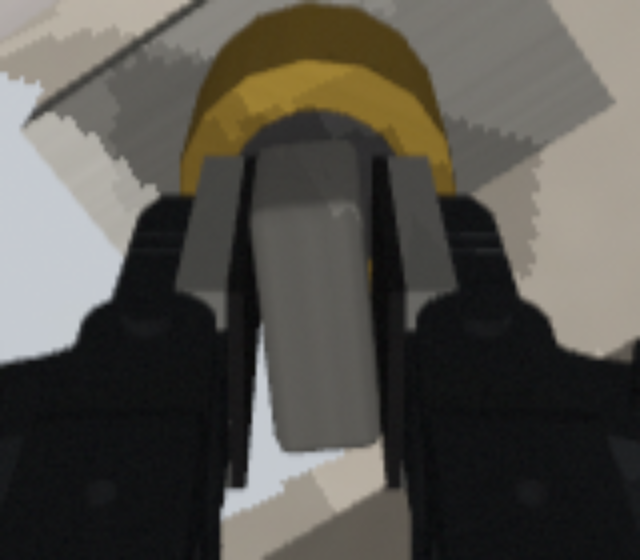

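```bash
cat > dep.py <<'E'
from h import *
import sys
row=float(sys.argv[1]); c=manip.camera('wrist'); z=np.linspace(.07,.09,201)
P=np.c_[np.full(201,.5868),np.full(201,.0717),z]; print('top z',np.interp(row,w2p(c,P)[:,1],z),'sunk mm',88-1000*np.interp(row,w2p(c,P)[:,1],z))
E
python3 dep.py 281.25
```

```text
top z 0.07762607331314306 sunk mm 10.373926686856947
```

Request:
arm_command(
  targets="0 0 0 0 0 0; 0 0 0 0 0 0; 0 0 -15 0 0 0; 0 0 -15 0 0 -0.18; 0 0 0 0 0 -0.18",
  grip=40,
)

```text
clock: 15.7
position: [0.5878, 0.0722, 0.0939]
ee_rot: [0.999, -0.05, 0.002, -0.0]
ft_force: [-0.5, -0.0, -0.3]
grip_width: 0.466
```

Request:
arm_command(
  targets="0 0 0 0 0 -0.18; 0 0 0 0 0 -0.18; 0 0 0 0 0 -0.18; 0 0 0 0 0 -0.18; 0 0 0 0 0 -0.18",
)

```text
clock: 16.32
position: [0.587, 0.0719, 0.0926]
ee_rot: [0.921, 0.39, 0.001, 0.0]
ft_force: [-0.5, 0.5, -0.0]
grip_width: 0.469
```

Request:
arm_command(
  targets="0 0 0 0 0 -0.18; 0 0 0 0 0 -0.18; 0 0 0 0 0 -0.18; 0 0 0 0 0 -0.18; 0 0 0 0 0 -0.18",
)

```text
clock: 16.95
position: [0.587, 0.0718, 0.0926]
ee_rot: [0.66, 0.751, 0.0, 0.001]
ft_force: [0.2, -0.1, 0.5]
grip_width: 0.468
```

Request:
arm_command(
  targets="0 0 0 0 0 -0.18; 0 0 0 0 0 -0.18; 0 0 0 0 0 -0.18; 0 0 0 0 0 -0.18; 0 0 0 0 0 -0.18",
)

```text
clock: 17.58
position: [0.587, 0.0717, 0.0926]
ee_rot: [0.267, 0.964, -0.0, 0.001]
ft_force: [0.0, 0.0, -0.2]
grip_width: 0.47
```

```bash
python3 look.py w17
```

```text
clock 17.57 pos [0.587  0.0717 0.0926] shift [-0.5  0.9 21.6] tool y ang 58.97 q7 0.716 grip 40.1 F [ 0.   0.  -0.2] rotvec to vertical [ 0.001 -0.    -1.   ]
[-0.043 -0.005  0.051]
```

View pics/w17.png

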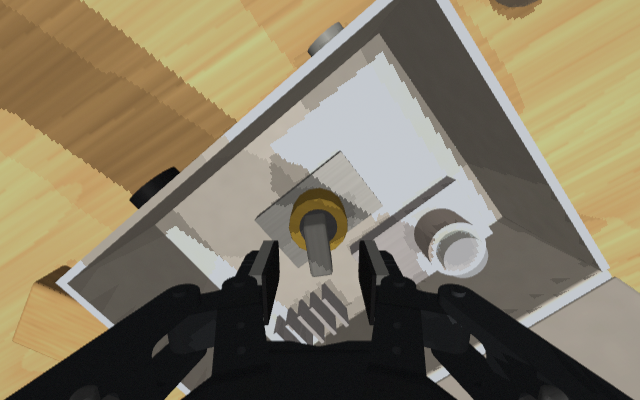

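Request:
arm_command(
  targets="0 0 10 0 0 -0.1; 0 0 12 0 0 0; 0 0 10 0 0 0; 0 0 0 0 0 0",
)

```text
clock: 18.12
position: [0.586, 0.0719, 0.0584]
ee_rot: [0.223, 0.975, -0.0, -0.001]
ft_force: [-0.9, -0.7, 0.4]
grip_width: 0.47
```

Request:
arm_command(
  targets="0 0 0 0 0 0; 0 0 0 0 0 0; 0 0 0 0 0 0",
  grip=14,
)

```text
clock: 18.5
position: [0.5868, 0.072, 0.0597]
ee_rot: [0.222, 0.975, 0.0, 0.0]
ft_force: [-0.9, -0.8, -0.0]
grip_width: 0.164
```

```bash
python3 look.py w18
```

```text
clock 18.5 pos [0.5868 0.072  0.0597] shift [ -0.9   0.7 -11.3] tool y ang 64.32 q7 0.792 grip 14.0 F [-0.9 -0.8 -0. ] rotvec to vertical [ 0.001  0.    -1.   ]
[0.009 0.013 0.014]
```

View pics/w18c.png

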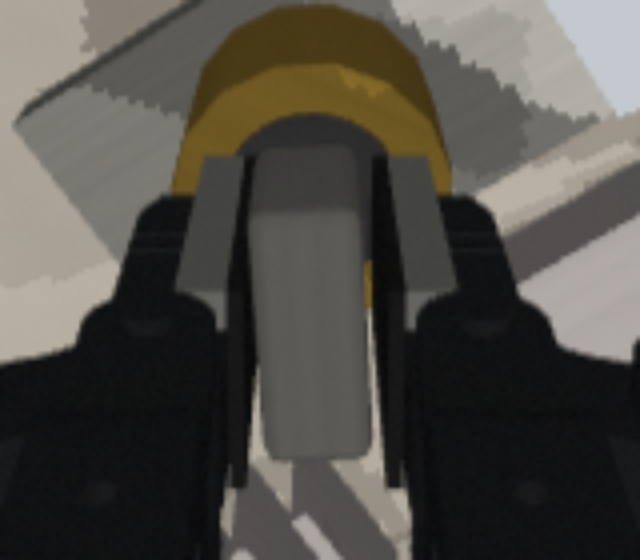

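Request:
arm_command(
  targets="0 0 0.1 0 0 0.175; 0 0 0.1 0 0 0.175; 0 0 0.1 0 0 0.175; 0 0 0.1 0 0 0.175; 0 0 0.1 0 0 0.175",
)

```text
clock: 19.18
position: [0.5867, 0.0717, 0.0589]
ee_rot: [0.617, 0.787, -0.0, 0.0]
ft_force: [-0.1, -0.1, 0.1]
grip_width: 0.162
```

Request:
arm_command(
  targets="0 0 0.1 0 0 0.175; 0 0 0.1 0 0 0.175; 0 0 0.1 0 0 0.175; 0 0 0.1 0 0 0.175; 0 0 0.1 0 0 0.175",
)

```text
clock: 19.8
position: [0.5868, 0.0718, 0.0584]
ee_rot: [0.892, 0.452, 0.0, 0.0]
ft_force: [1.1, -0.3, -1.5]
grip_width: 0.163
```

Request:
arm_command(
  targets="0 0 0.1 0 0 0.175; 0 0 0.1 0 0 0.175; 0 0 0.1 0 0 0.175; 0 0 0.1 0 0 0.175; 0 0 0.1 0 0 0.175",
)

```text
clock: 20.42
position: [0.5868, 0.0717, 0.058]
ee_rot: [1.0, 0.031, 0.0, 0.0]
ft_force: [1.1, -1.0, -1.3]
grip_width: 0.167
```

```bash
python3 look.py w19
```

```text
clock 20.43 pos [0.5868 0.0717 0.058 ] shift [  1.1  -0.4 -13. ] tool y ang -86.41 q7 -1.663 grip 14.3 F [ 1.1 -1.  -1.3] rotvec to vertical [ 0.001 -0.    -1.   ]
[-0.18  -0.016  0.012]
```

View pics/w19c.png

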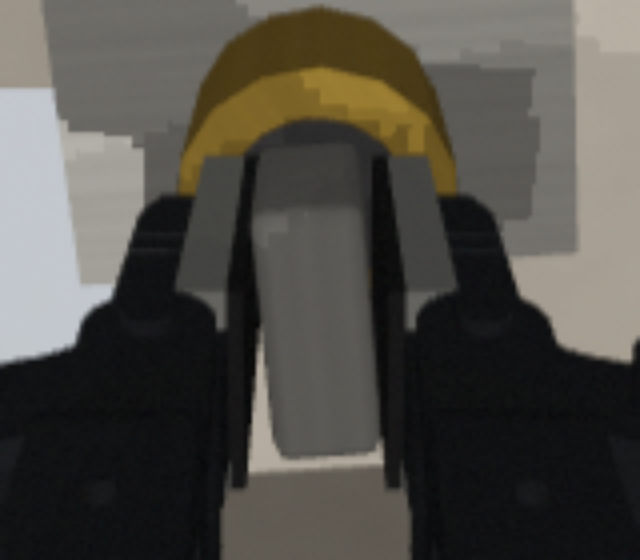

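Request:
arm_command(
  targets="0 0 0 0 0 0; 0 0 0 0 0 0; 0 0 -15 0 0 0; 0 0 -15 0 0 -0.18; 0 0 0 0 0 -0.18",
  grip=40,
)

```text
clock: 21.1
position: [0.5878, 0.0722, 0.0904]
ee_rot: [0.976, 0.216, 0.002, 0.0]
ft_force: [0.6, 0.2, 0.2]
grip_width: 0.47
```

Request:
arm_command(
  targets="0 0 0 0 0 -0.18; 0 0 0 0 0 -0.18; 0 0 0 0 0 -0.18; 0 0 0 0 0 -0.18; 0 0 0 0 0 -0.18",
)

```text
clock: 21.72
position: [0.587, 0.0719, 0.0891]
ee_rot: [0.785, 0.619, 0.0, 0.0]
ft_force: [0.1, -0.5, 1.3]
grip_width: 0.466
```

Request:
arm_command(
  targets="0 0 0 0 0 -0.18; 0 0 0 0 0 -0.18; 0 0 0 0 0 -0.18; 0 0 0 0 0 -0.18; 0 0 0 0 0 -0.18",
)

```text
clock: 22.35
position: [0.587, 0.0718, 0.0891]
ee_rot: [0.438, 0.899, 0.0, 0.001]
ft_force: [-1.5, -1.1, -0.6]
grip_width: 0.466
```

Request:
arm_command(
  targets="0 0 0 0 0 -0.18; 0 0 0 0 0 -0.18; 0 0 0 0 0 -0.18; 0 0 0 0 0 -0.18; 0 0 0 0 0 -0.18",
)

```text
clock: 22.98
position: [0.587, 0.0717, 0.0891]
ee_rot: [0.003, 1.0, -0.0, 0.001]
ft_force: [0.1, 0.1, 0.7]
grip_width: 0.472
```

Request:
arm_command(
  targets="0 0 10 0 0 -0.1; 0 0 10 0 0 0; 0 0 10 0 0 0; 0 0 0 0 0 0",
)

```text
clock: 23.48
position: [0.586, 0.0719, 0.0571]
ee_rot: [-0.043, 0.999, -0.0, -0.001]
ft_force: [0.1, 0.9, 0.4]
grip_width: 0.471
```

```bash
python3 look.py w20
```

```text
clock 23.48 pos [0.586  0.0719 0.0571] shift [ -1.9   0.2 -13.9] tool y ang 94.93 q7 1.307 grip 40.2 F [0.1 0.9 0.4] rotvec to vertical [-0.001 -0.    -1.   ]
[-0.031  0.014  0.01 ]
```

View pics/w20c.png

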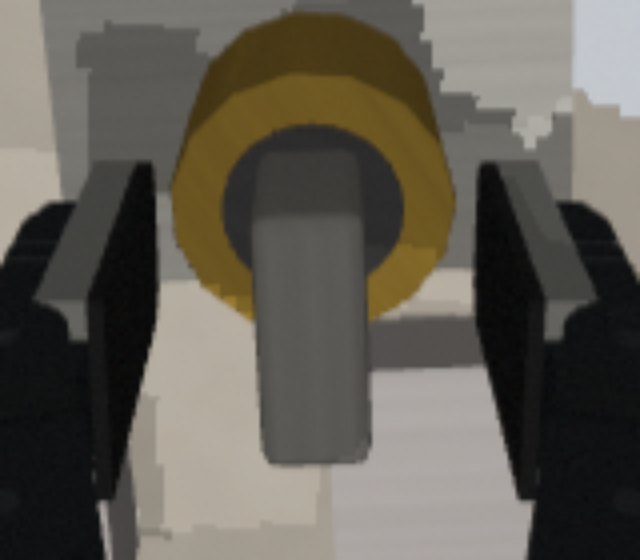

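Request:
arm_command(
  targets="0 -0.3 0 0 0 0; 0 0 0 0 0 0; 0 0 0 0 0 0; 0 0 0 0 0 0.15; 0 0 0.1 0 0 0.18",
  grip=14,
)

```text
clock: 24.15
position: [0.5867, 0.0715, 0.0578]
ee_rot: [0.124, 0.992, 0.0, 0.0]
ft_force: [1.3, 0.1, -1.2]
grip_width: 0.168
```

Request:
arm_command(
  targets="0 0 0.1 0 0 0.18; 0 0 0.1 0 0 0.18; 0 0 0 0 0 0.18; 0 0 0 0 0 0.18; 0 0 0 0 0 0.18",
)

```text
clock: 24.78
position: [0.5866, 0.0717, 0.0576]
ee_rot: [0.543, 0.84, 0.0, 0.0]
ft_force: [-0.2, -0.6, -1.5]
grip_width: 0.16
```

```bash
python3 look.py w21; cp pics/w14c.png pics/ref14.png
```

```text
clock 24.77 pos [0.5866 0.0717 0.0576] shift [ -0.1   1.3 -13.4] tool y ang 24.18 q7 0.157 grip 13.7 F [-0.2 -0.6 -1.5] rotvec to vertical [ 0.  0. -1.]
[-0.019  0.048 -0.03 ]
```

View pics/w21c.png

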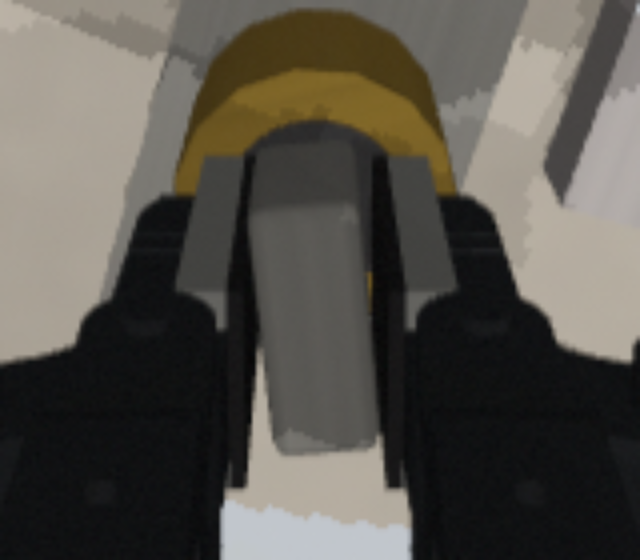

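Request:
arm_command(
  targets="0 0 0 0 0 0.15; 0 0 0 0 0 0.15; 0 0 0 0 0 0.1; 0 0 0 0 0 0; 0 0 0 0 0 0",
)

```text
clock: 25.45
position: [0.5866, 0.0717, 0.0576]
ee_rot: [0.696, 0.718, 0.0, 0.0]
ft_force: [-0.0, 0.7, -0.9]
grip_width: 0.164
```

```bash
python3 look.py w22
```

```text
clock 25.45 pos [0.5866 0.0717 0.0576] shift [  0.4   1.3 -13.4] tool y ang 1.8 q7 -0.207 grip 14.0 F [-0.   0.7 -0.9] rotvec to vertical [ 0.  0. -1.]
[-0.03  -0.026  0.007]
```

Request:
arm_command(
  targets="0 0 0 0 0 0; 0 0 0 0 0 0; 0 0 0 0 0 0; 0 0 0 0 0 0; 0 0 0 0 0 0",
  grip=5,
  squeeze=25,
)

```text
clock: 26.12
position: [0.5867, 0.0717, 0.0577]
ee_rot: [0.697, 0.717, 0.0, 0.0]
ft_force: [0.6, -1.1, 0.9]
grip_width: 0.131
```

```bash
python3 look.py w23; python3 -c "
from h import *
save('side','s23');save('scene','sc23')"
```

```text
clock 26.12 pos [0.5867 0.0717 0.0577] shift [  0.5   1.2 -13.3] tool y ang 1.6 q7 -0.211 grip 11.2 F [ 0.6 -1.1  0.9] rotvec to vertical [ 0.  0. -1.]
[-0.003 -0.126  0.034]
```

View pics/w23.png

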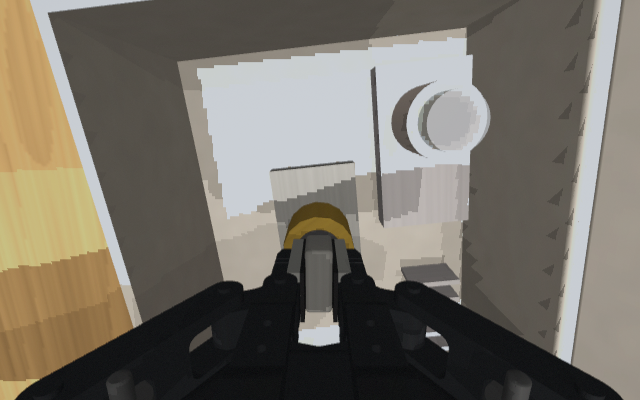

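View pics/s23.png

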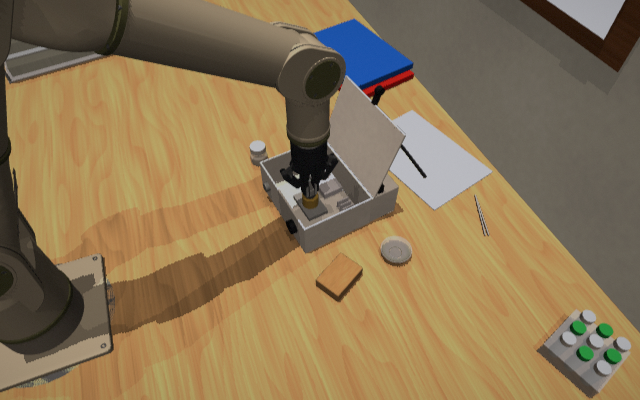

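View pics/sc23.png

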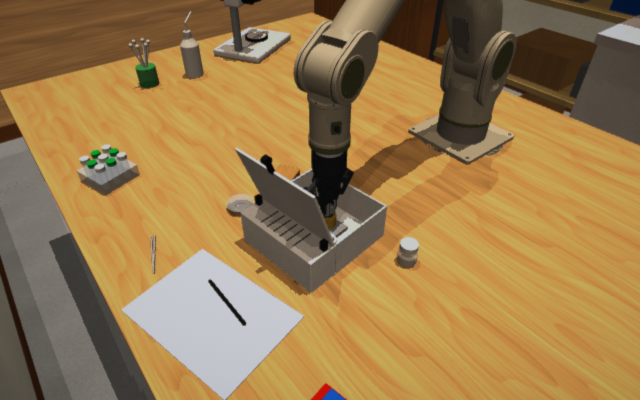

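View pics/w23c.png

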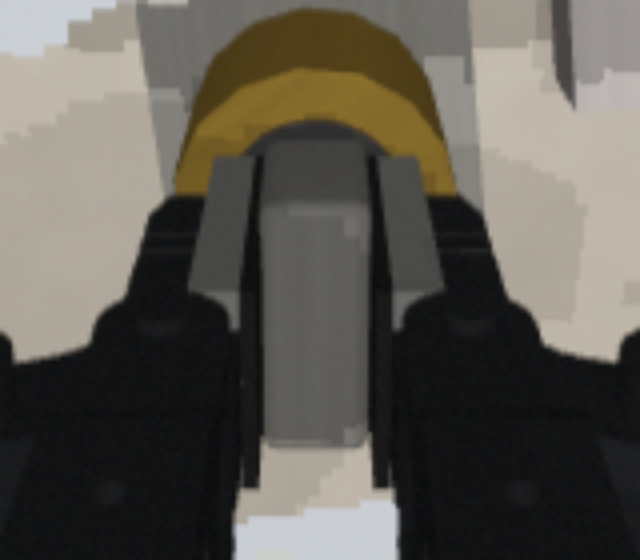

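```bash
python3 -c "
from h import *
print(manip.hand_in())"
```

```text
the job is handed in; nothing more can be done
None
```

The cover is open on its stop, the screw is started about one turn, and the arm is holding the head still. I handed the job in at about 26 s of the 72 s allowed; no verdict was reported.

- **Cover:** I pinched the tab and swung the cover up and over until it pressed on its stop at about 7.6 N, with an estimated angle of 1.93 rad. It stayed up after release and still does in the last pictures.
- **Drop into the thread:** I turned the screw backward with about 2 mm of play in the grip. It dropped roughly 5.3 mm at about -1.6 rad.
- **Forward turn:** I turned it forward about 6.4 rad, letting go and regripping twice on the way.
- **Final depth:** Counting the angle gives a sink of 11 to 12 mm. Comparing the last wrist picture with one from before the drop, at the same tool angle, gives about 11.6 mm.
- **Final grip:** The grip was set to 25 N on the head and the opening reads 11.2 mm. It read the same on the 12 mm cover tab. The forces on the wrist were about 1 N.
- **Jar, slide box and dish:** They look unmoved in the last scene and side pictures. I compared these by eye only and did not measure their positions.

**Disagreeing checks:** Two earlier depth readings from the wrist picture disagreed with the angle count. One gave 10.4 mm when about 7.5 mm was expected; I discarded it because it was very sensitive to a millimetre of error in the screw's position. A later one gave about 10.5 mm against roughly 11.2 mm, so I turned the screw another 0.4 rad, and after that the two agreed.

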